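# Clamp the called-for bearing block in the bench vise

### The job

A coloured tag disc lies on the vise's base plate: take the bearing block of that colour out of the kit tray, set it down gently on the vise's bed without dropping it, coloured side up, its length along the jaws and centred between them, then crank the green handle clockwise until the jaw grips it firmly, stopping when the handle turns stiff so as not to crush it. The tray's rails leave only the block's long sides free and the vise leaves only its ends free, so put it down on the black mat on the way and take it again by its ends. Leave the other block and everything else where it is.

Things in the scene. Friction and masses are not known exactly. Their poses are not given: they have to be found in the camera images.
- vise: blue bench vise on a 165 x 155 x 10 mm dark base plate, fixed. Origin on the table under the middle of the fully open jaw gap, z up. Clamps along y: fixed jaw's face at y = -23 mm, moving jaw's at +23 mm when fully open (46 mm gap). Jaws 44 mm wide (x), 20 mm thick, tops 87 mm up; bed 50 mm wide (x), top 50 mm up. Screw axis along y at x = 0, 75 mm up; its bearing at y = 86 to 100 mm, 88 mm high
- bed (a point): point on top of the vise's bed, midway between the fully opened jaws (50 mm above the vise's origin; same axes)
- jaw: the moving jaw; its frame coincides with the vise's when fully open and slides along the vise's -y as it closes, 16 mm per turn of the crank (2.55 mm per rad)
- crank (a joint): crank angle, rad: 0 with the jaw fully open and the handle straight up; grows to 10.2 as it is turned clockwise, seen from the handle's end (from the vise's +y side looking along -y), which closes the jaw. From 0 the handle first moves towards the vise's -x. Moderately stiff (about 4 N at the handle)
- knob (a point): middle of the green crank handle: a freely spinning round grip, 21 mm in diameter, 60 mm long, axis parallel to the vise's y at 42 mm from the screw axis (33 to 117 mm above the table as it goes round), 146 mm along the vise's y. The crank's arm is at y = 108 to 116 mm, its hub (radius 12 mm) at 100 to 114 mm
- tag_spot (a point): white disc mark on the vise's base plate, 83 mm along the vise's +x, 10 mm above the table: the tag lying here says which block to clamp
- tag_blue: blue tag disc, 36 mm in diameter, 8 mm high, fixed; origin at the centre of its underside; lies on the vise's mark or on the kit tray's grey mark
- tag_orange: orange tag disc, like the blue one; lies on the other of the two marks
- tray: white kit tray, fixed, base plate 175 x 200 x 10 mm; origin on the table midway between its two rails, which run along its y at x = +-40 mm, 12 mm thick, 68 mm clear between them, tops 44 mm above the table, flush with the blocks. The blocks lie across between the rails, about 45 mm either side of the origin along y, in either order
- block_blue: aluminium bearing block with a blue top and three dark bores, 64 (x) x 32 (y) x 34 mm high, 0.16 kg; origin at the centre of its underside, z up, x along its length
- block_orange: aluminium bearing block with an orange top, 64 (x) x 28 (y) x 34 mm high, 0.16 kg; origin at the centre of its underside, z up, x along its length
- mat: black rubber mat, 130 (x) x 90 (y) x 2 mm, fixed between tray and vise, free to set things down on; origin at the centre of its underside
- gear: dark steel gear wheel, 56 mm in diameter, 26 mm high, bystander
- bearing: steel bearing ring, 42 mm in diameter, 14 mm high, bystander
- oil: yellow oil bottle with a red cap, 52 mm in diameter, 130 mm high, bystander
- cup: black plastic cup, 70 mm in diameter, 60 mm high, bystander
- driver: screwdriver lying on the table, bystander
- spanner: spanner lying on the table, bystander
Not all that is in view belongs to the job. What is shaped like the block_orange but turquoise is not meant.

How it is judged:
By the outcome, as a careful person would: the job done as asked, in the order asked, and still so for the second after the job is handed in, with the robot touching nothing.
It also fails if it takes over 69 s, if anything falls off the work surface, if the arm or the gripper's body presses on something with over 40 N, if the wrist force passes 120 N, or if a joint passes its speed limit or range.

### The arm

A 6-joint arm with a two-finger parallel gripper is mounted at the origin on the work surface. World frame = base frame: x ahead of the robot, y to its left, z up, the work surface at z = 0. Lengths are in m, angles in degrees, forces in N, time in s.
With the tool pointing down it reaches from about 0.4 to 0.825 m from the base axis. Payload 7 kg.
Tool frame: the origin (TCP) lies midway between the tips of the shut fingers; the grasp point (between the pads) lies ctrl.tcp_to_grasp behind it (ctrl.tcp_to_grasp is the distance from the TCP to the grasp point, in m); z points along the fingers, y is the line along which they close (so a half turn about z gives the same grasp; the last joint's range is limited). The gripper opens to 88 mm and grips with 3 to 60 N. Pads are 19 mm wide; open, the fingers measure 130 mm over their backs; the gripper's body (78 mm by 193 mm) begins 47 mm behind the grasp point.
Start: joints at [-57.863, 20.546, 0.682, 0, -70.136, -16.507], TCP at [0.182, -0.65, 0.227] pointing down, gripper open.
Joint ranges: [-176.03, 176.03], [-82.01, 121.73], [-58.28, 71.71], [-173.87, 95.51], [-174.79, -0.11], [-173.66, 173.66]. Speed limits (degrees/s): [136.94, 136.94, 172.46, 180, 180, 180].

### API

Orientations are given as [roll, pitch, yaw] about the fixed x, y, z axes, in that order (R = Rz(yaw) Ry(pitch) Rx(roll)).
In Python, from plant import ctrl, imaging, close_job gives the robot as it stands.
- The arm moves only by the shell command python3 -m crank 'ROWS'. ROWS is JSON, a list of rows, each a list of 3 entries, a list of its own where there are three numbers: the shift along the world's x, y, z in m, then the turn, a rotation vector about the world's x, y, z in degrees, then the opening, from -1 (shut) to 1 (fully open), so that 0 is half open. A call has 1 to 12 rows; each row shifts and turns the commanded pose from where the row before left it; what a row does not reach is not made up. A row lasts 1/10 s, in which the tool goes at most 50 mm and 8.59 degrees, less where a joint would pass 70% of its speed; a pose out of reach is approached as far as the arm can. A call is refused whole if a number of a shift passes 0.05 or a number of a turn 8.59, either way. A call with a gripper value outside its range is refused whole. The fingers move at their own pace and stop on an object; the grip force is fixed at half the most. Time passes only in rows, so rows that do not move let the fingers close. It gives the time, the measured TCP pose, the force, the opening and the grip force at its end, in the units of the state.
- ctrl.get_obs(): the state, without advancing time (a new reading comes with each control period).
- imaging.snapshot(name): name is "side" or "top"; returns (picture, depth): 384x512x3 uint8, blue, green, red; 384x512 float32, m along the optical axis (not along the pixel's ray), 0 where there is no reading.
- imaging.camera_model(name): a dict with "mtx" (3x3 intrinsics, pixels), "D" ([k1, k2, p1, p2, k3] as OpenCV has them; the pictures are not rectified), "R" (3x3) and "t" (3): a world point X has camera coordinates R X + t. Camera axes: x right, y down, z forward; pixel columns grow to the right and rows downward; lengths in m; the calibration is good to about 2 mm. A picture is of the moment at which its call begins. camera_model takes no time and is no camera call.
- close_job(): hands the job in; it is judged then, once.
The state is a dict: "clock": time; "joint_pos": joint angles; "qvel": joint speeds; "tau": joint torques, N m; "tool_pos": TCP position; "orientation": TCP orientation; "force": force on the tool from outside, world axes, zero at the start; "moment": the same for the moment, N m; "opening": finger opening in m; "gripper_force": force on a finger pad.
Only numpy, scipy, OpenCV 4.12 (cv2) and the standard library are available. Lean on these libraries where they do the work, as an engineer would, in place of code of your own. Each camera call takes 0.05 s, during which the arm holds its last target. There are 200 camera calls.

## Working session

There is one attempt and no reset: what is moved stays moved. The work goes in short steps, Python scripts to look and compute and a shell command to move; the robot and the scene stay as the last step left them, time stands still between calls to the robot, and variables do not carry over. Pictures are saved under pics/ and viewed, at most 10 in all, crops included, and the job is handed in when it is done.

```bash
ls; mkdir -p pics
python3 - <<'E'
from plant import ctrl, imaging
import cv2,numpy as np
print(ctrl.get_obs(), ctrl.tcp_to_grasp)
for n in("top","side"):
    p,d=imaging.snapshot(n); cv2.imwrite(f"pics/{n}0.png",p); np.savez(f"/tmp/{n}0.npz",p=p,d=d)
    m=imaging.camera_model(n); print(n,m, -np.array(m["R"]).T@np.array(m["t"]))
E
```

```text
pics
{'clock': 0.0, 'joint_pos': array([-5.78621525e+01,  2.05912749e+01,  6.34356468e-01, -1.77607796e-02,
       -7.01373756e+01, -1.65048512e+01]), 'qvel': array([ 0.04953881,  0.0052965 ,  0.0296919 , -0.05018956,  0.02177631,
       -0.00018416]), 'tau': array([-1.63360477e-03, -5.82714951e+01,  2.93061233e+01,  6.99728251e+00,
        6.99762837e-03, -2.05653159e-04]), 'tool_pos': array([ 0.18170015, -0.64957782,  0.22563636]), 'orientation': array([ 1.79904848e+02, -1.07824628e-02, -1.64373043e+02]), 'force': array([ 0.09523019, -0.17168306, -0.3958693 ]), 'moment': array([ 0.00720243, -0.03073945, -0.00736562]), 'gripper_force': 0.0, 'opening': 0.08738700126049108} 0.0188
top {'mtx': array([[414.38150546,   0.        , 261.77794754],
       [  0.        , 414.38150546, 191.74759785],
       [  0.        ,   0.        ,   1.        ]]), 'D': array([-0.14608352,  0.        ,  0.        ,  0.        ,  0.        ]), 'R': array([[-0.05929333, -0.998225  , -0.00558167],
       [-0.97484182,  0.05910614, -0.21491832],
       [ 0.21486675, -0.00730198, -0.97661608]]), 't': array([-0.02396236,  0.56391092,  1.15594601])} [ 0.29992878 -0.04880973  1.24997649]
side {'mtx': array([[381.14025604,   0.        , 256.64308346],
       [  0.        , 381.14025604, 195.5421138 ],
       [  0.        ,   0.        ,   1.        ]]), 'D': array([-0.06705234,  0.        ,  0.        ,  0.        ,  0.        ]), 'R': array([[-9.99213086e-01, -3.96636926e-02, -2.18877108e-05],
       [-2.87129175e-02,  7.23720172e-01, -6.89495962e-01],
       [ 2.73637964e-02, -6.88952759e-01, -7.24289526e-01]]), 't': array([0.55177482, 0.14926703, 1.01583721])} [0.52782935 0.61372171 0.83869135]
```

View pics/top0.png

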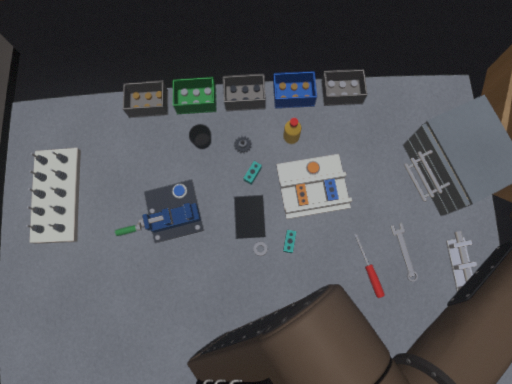

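View pics/side0.png

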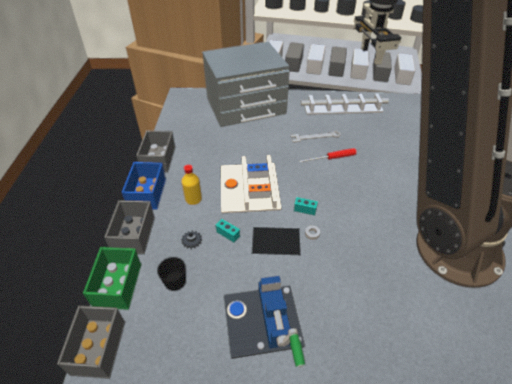

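The top view shows the vise at about (175,212) with a blue tag at (179,191), and the orange tag on the tray at (313,168). There are two candidate blocks between the rails: orange at (302,195) and blue at (331,190). The turquoise ones at (252,173) and (290,241) are decoys. The blue tag means the blue block; I'll confirm that in a crop while measuring.

```bash
cat > h.py <<'E'
from plant import ctrl, imaging
import cv2,numpy as np
def ray(n,uv):
    m=imaging.camera_model(n); q=cv2.undistortPoints(np.float64(uv).reshape(-1,1,2),m["mtx"],m["D"]).reshape(-1,2)
    R=np.array(m["R"]); return -R.T@m["t"], np.c_[q,np.ones(len(q))]@R
def plane(n,uv,z):
    c,r=ray(n,uv); return c+r*((z-c[2])/r[:,2])[:,None]
def pix(n,X):
    m=imaging.camera_model(n); return cv2.projectPoints(np.float64(X).reshape(-1,1,3),cv2.Rodrigues(m["R"])[0],np.float64(m["t"]),m["mtx"],m["D"])[0].reshape(-1,2)
H={"blue":((100,120,60),(130,255,255)),"orange":((5,150,100),(18,255,255)),"green":((45,120,50),(75,255,255)),"teal":((80,120,60),(95,255,255))}
def blobs(p,col,lo=20):
    m=cv2.inRange(cv2.cvtColor(p,cv2.COLOR_BGR2HSV),*H[col]) if isinstance(col,str) else col
    k,l,s,c=cv2.connectedComponentsWithStats(m)
    return [(c[i],s[i],l==i) for i in range(1,k) if s[i][4]>=lo]
def rect(n,mask,z):
    c=max(cv2.findContours(mask.astype(np.uint8),0,2)[0],key=cv2.contourArea).reshape(-1,2)
    X=plane(n,c,z)[:,:2]*1000; r=cv2.minAreaRect(X.astype(np.float32)); return np.round(r[0],1),np.round(r[1],1),round(r[2],1)
E
python3 - <<'E'
from h import *
for n in("top","side"):
    p=np.load(f"/tmp/{n}0.npz")["p"]
    for col,z in(("blue",.044),("orange",.044),("green",.117)):
        for c,s,m in blobs(p,col): print(n,col,c.round(1),s,rect(n,m,z))
    for mask,nm,z in((cv2.inRange(p,(0,0,0),(28,28,28)),"dark",.002),):
        for c,s,m in blobs(p,mask,300): 
            if s[4]<4000: print(n,nm,c.round(1),s,rect(n,m,z))
a=np.load("/tmp/top0.npz")["p"][150:250,110:360]; b=np.load("/tmp/side0.npz")["p"][150:370,180:330]
A=cv2.resize(a,None,fx=3.2,fy=3.2,interpolation=2); cv2.imwrite("pics/c1.png",A)
cv2.imwrite("pics/c2.png",cv2.resize(b,None,fx=2.7,fy=2.7,interpolation=2))
E
```

```text
top blue [294.6  88.8] [ 273   71   44   37 1251] (array([ 894.9, -183.6]), array([136.7, 123.1]), 89.6)
top blue [330.7 189.1] [325 179  13  21 151] (array([ 560.7, -264.3]), array([60.3, 29.3]), 5.6)
top blue [178.6 190.2] [174 186  10  10  79] (array([584.4, 191.6]), array([27.4, 28.1]), 89.0)
top blue [176.  216.2] [149 203  51  28 706] (array([507.4, 208.8]), array([ 57.3, 147.6]), 11.4)
top blue [145.6 221. ] [143 214   6  15  56] (array([497. , 292.8]), array([44. , 12.4]), 7.9)
top orange [313.  167.2] [309 163   9   9  68] (array([ 632.4, -217.1]), array([24.3, 25.5]), 85.1)
top green [193.7  92.8] [172  77  43  36 987] (array([859.3, 130.3]), array([112.8, 127.8]), 0.2)
top green [125.1 230.2] [116 226  19   9  93] (array([462.2, 331.4]), array([13.9, 53.3]), 10.9)
top dark [41.5 18.5] [  0   0  85  50 783] (array([1275.9,  731.3]), array([390.1, 188.3]), 50.2)
top dark [148.6  19.4] [  77    0  140   52 1508] (array([1241.3,  319.2]), array([553.2, 197.8]), 66.8)
top dark [198.   11.5] [180   0  37  27 329] (array([1237.6,  129.3]), array([127.4, 109.7]), 82.8)
top dark [2
[... 484 characters left out ...]
2)
side blue [273.  310.2] [ 259  276   31   72 1068] (array([503.7, 209.7]), array([ 54.6, 169.3]), 11.1)
side blue [236.2 308.2] [230 302  13  13 140] (array([590.5, 209.8]), array([27.4, 29.5]), 2.4)
side orange [93.6 61.9] [91 59  7  9 24] (array([1312.2, -926.1]), array([26.4, 74.3]), 19.9)
side orange [230.9 183. ] [226 179  11   9  72] (array([ 636.5, -190.1]), array([32.1, 30.1]), 58.0)
side orange [259.2 187.7] [249 184  21   8 103] (array([ 551.7, -175.1]), array([60.4, 25. ]), 6.7)
side green [112.2 277.4] [  83  247   57   62 2271] (array([862.3, 182.9]), array([151.1, 108. ]), 89.8)
side green [296.5 349.6] [290 335  14  31 267] (array([462.9, 328.1]), array([19.8, 57.3]), 14.1)
```

View pics/c1.png

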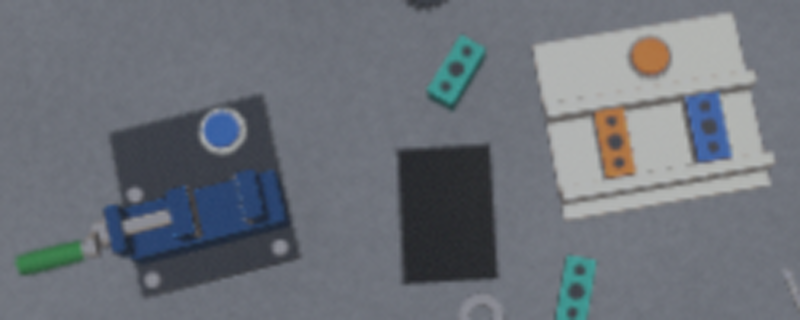

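View pics/c2.png

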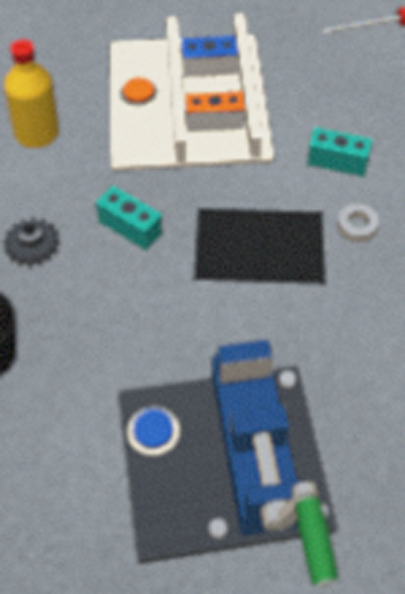

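Confirmed: the blue block with three bores lies between the rails at crop (708,128), and a blue tag lies on the vise's white-ringed mark at (222,130). The handle sits on the vise's -x side, so the crank isn't at 0. Now I'll measure the poses.

```bash
cat >> h.py <<'E'
def tri(a,b):
    (c1,r1),(c2,r2)=ray("top",[a]),ray("side",[b]); r1=r1[0];r2=r2[0]
    s=np.linalg.lstsq(np.c_[r1,-r2],c2-c1,rcond=None)[0]; P,Q=c1+s[0]*r1,c2+s[1]*r2
    return ((P+Q)/2*1000).round(1), round(np.linalg.norm(P-Q)*1000,1)
def pca(n,mask,z):
    v,u=np.nonzero(mask); X=plane(n,np.c_[u,v],z)[:,:2]*1000; d=np.linalg.svd(X-X.mean(0),full_matrices=0)[2][0]
    return X.mean(0).round(1), round(np.degrees(np.arctan2(d[1],d[0]))%180,1)
E
python3 - <<'E'
from h import *
P={n:np.load(f"/tmp/{n}0.npz")["p"] for n in("top","side")}
print("knob",tri((125.1,230.2),(296.5,349.6)))
print("bluetag",tri((178.6,190.2),(236.2,308.2)),plane("top",[(178.6,190.2)],.018),plane("side",[(236.2,308.2)],.018))
print("block",tri((330.7,189.1),(257.1,166.8)))
for n in P:
    for c,s,m in blobs(P[n],"blue"):
        if s[4]<160: print(n,"blk/tag",c,pca(n,m,.044))
    for c,s,m in blobs(P[n],"green"):
        if s[4]<300: print(n,"green",pca(n,m,.085))
    g=cv2.cvtColor(P[n],cv2.COLOR_BGR2HSV)
    for t in (50,60,70,80):
        m=cv2.inRange(g[:,:,2],0,t); m=cv2.morphologyEx(m,cv2.MORPH_OPEN,np.ones((3,3)))
        for c,s,mm in blobs(m,600*0+300):
            X=plane(n,[c],0)[0]
            if .4<X[0]<.62 and -.1<X[1]<.33: print(n,t,"dark",c.round(1),s[4],rect(n,mm,.005))
    w=((g[:,:,1]<40)&(g[:,:,2]>150)).astype(np.uint8)*255
    for c,s,mm in blobs(w,200):
        X=plane(n,[c],0)[0]
        if .4<X[0]<.7 and -.4<X[1]<-.1: print(n,"white",c.round(1),s,rect(n,mm,.03),pca(n,mm,.03))
E
```

```text
knob (array([462.7, 330. , 119.1]), np.float64(1.4))
bluetag (array([591.9, 196.7,  16.6]), np.float64(0.6)) [[0.59127901 0.19646371 0.018     ]] [[0.59207308 0.19728069 0.018     ]]
block (array([ 561. , -264.2,   44.9]), np.float64(0.6))
top blk/tag [330.66887417 189.13907285] (array([ 560.8, -264.2]), np.float64(5.2))
top blk/tag [178.55696203 190.15189873] (array([585.3, 191.4]), np.float64(61.4))
top blk/tag [145.57142857 221.01785714] (array([497.2, 292.7]), np.float64(11.4))
top green (array([467. , 341.8]), np.float64(100.7))Traceback (most recent call last):
  File "<stdin>", line 14, in <module>
  File "h.py", line 13, in blobs
    k,l,s,c=cv2.connectedComponentsWithStats(m)
            ~~~~~~~~~~~~~~~~~~~~~~~~~~~~~~~~^^^
cv2.error: OpenCV(4.12.0) /io/opencv/modules/imgproc/src/connectedcomponents.cpp:5632: error: (-215:Assertion failed) iDepth == CV_8U || iDepth == CV_8S in function 'connectedComponents_sub1'
```

```bash
python3 - <<'E'
from h import *
P={n:np.load(f"/tmp/{n}0.npz")["p"] for n in("top","side")}
for n in P:
    for c,s,m in blobs(P[n],"green"):
        if s[4]<300: print(n,"green",pca(n,m,.113))
    g=cv2.cvtColor(P[n],cv2.COLOR_BGR2HSV); V=np.ascontiguousarray(g[:,:,2])
    for t in (50,60,70,80):
        m=cv2.inRange(V,0,t); m=cv2.morphologyEx(m,cv2.MORPH_OPEN,np.ones((3,3),np.uint8))
        for c,s,mm in blobs(m,300):
            X=plane(n,[c],0)[0]
            if .4<X[0]<.62 and -.1<X[1]<.33: print(n,t,"dark",c.round(1),s[4],rect(n,mm,.002),rect(n,mm,.01))
    w=((g[:,:,1]<40)&(g[:,:,2]>150)).astype(np.uint8)*255
    for c,s,mm in blobs(w,20):
        X=plane(n,[c],0)[0]
        if .4<X[0]<.7 and -.4<X[1]<.35: print(n,"white",c.round(1),s,rect(n,mm,.01),pca(n,mm,.01))
E
python3 - <<'E'
import cv2,numpy as np
a=np.load("/tmp/top0.npz")["p"][180:245,110:210]; b=np.load("/tmp/side0.npz")["p"][270:370,215:315]
cv2.imwrite("pics/c3.png",np.hstack([cv2.resize(a,(400,260),interpolation=2),cv2.resize(b,(400,400),interpolation=2)[:260*0+400][:400]]) if 0 else np.vstack([cv2.resize(a,(462,300),interpolation=2),np.pad(cv2.resize(b,(300,300),interpolation=2),((0,0),(0,162),(0,0)))]))
E
```

```text
top green (array([463. , 332.4]), np.float64(100.7))Traceback (most recent call last):
  File "<stdin>", line 9, in <module>
  File "h.py", line 13, in blobs
    k,l,s,c=cv2.connectedComponentsWithStats(m)
            ~~~~~~~~~~~~~~~~~~~~~~~~~~~~~~~~^^^
cv2.error: OpenCV(4.12.0) /io/opencv/modules/imgproc/src/connectedcomponents.cpp:5632: error: (-215:Assertion failed) iDepth == CV_8U || iDepth == CV_8S in function 'connectedComponents_sub1'
```

View pics/c3.png

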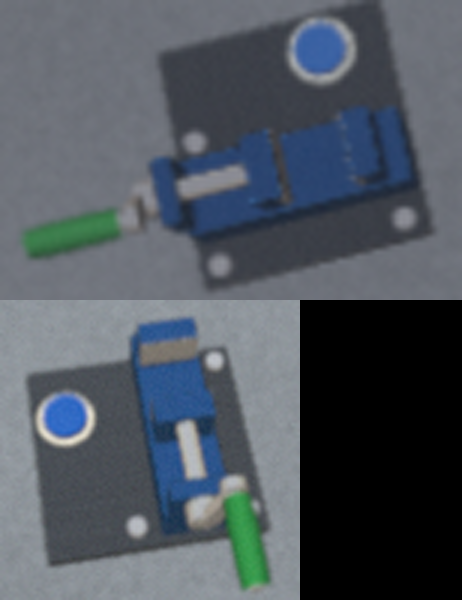

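Run:
```python
from h import *
P={n:np.load(f"/tmp/{n}0.npz")["p"] for n in("top","side")}
for n in P:
    g=cv2.cvtColor(P[n],cv2.COLOR_BGR2HSV); V=g[:,:,2]
    for t in (60,70,80):
        m=((V<t)|((g[:,:,0]>100)&(g[:,:,0]<130)&(g[:,:,1]>120))).astype(np.uint8)
        m=cv2.erode(m,np.ones((3,3),np.uint8)); m=cv2.dilate(m,np.ones((3,3),np.uint8))
        for c,s,mm in blobs(m,300):
            X=plane(n,[c],0)[0]
            if .4<X[0]<.62 and -.1<X[1]<.33: print(n,t,"dark",c.round(1),s[4],rect(n,mm,.002),rect(n,mm,.01))
    w=((g[:,:,1]<60)&(V>140)).astype(np.uint8)
    for c,s,mm in blobs(w,10):
        X=plane(n,[c],0)[0]
        if .4<X[0]<.7 and -.4<X[1]<.35: print(n,"white",c.round(1),s,rect(n,mm,.01),pca(n,mm,.01))
```

```text
Traceback (most recent call last):
  File "h.py", line 13, in blobs
    k,l,s,c=cv2.connectedComponentsWithStats(m)
            ~~~~~~~~~~~~~~~~~~~~~~~~~~~~~~~~^^^
cv2.error: OpenCV(4.12.0) /io/opencv/modules/imgproc/src/connectedcomponents.cpp:5632: error: (-215:Assertion failed) iDepth == CV_8U || iDepth == CV_8S in function 'connectedComponents_sub1'
```

Run:
```python
from h import *
P={n:np.load(f"/tmp/{n}0.npz")["p"] for n in("top","side")}
for n in P:
    g=cv2.cvtColor(P[n],cv2.COLOR_BGR2HSV); V=g[:,:,2]
    for t in (60,70,80):
        m=((V<t)|((g[:,:,0]>100)&(g[:,:,0]<130)&(g[:,:,1]>120))).astype(np.uint8)
        m=cv2.erode(m,np.ones((3,3),np.uint8)); m=cv2.dilate(m,np.ones((3,3),np.uint8))
        for c,s,mm in blobs(0,m,300):
            X=plane(n,[c],0)[0]
            if .4<X[0]<.62 and -.1<X[1]<.33: print(n,t,"dark",c.round(1),s[4],rect(n,mm,.002),rect(n,mm,.01))
    w=((g[:,:,1]<60)&(V>140)).astype(np.uint8)
    for c,s,mm in blobs(0,w,10):
        X=plane(n,[c],0)[0]
        if .4<X[0]<.7 and -.4<X[1]<.35: print(n,"white",c.round(1),s,rect(n,mm,.01),pca(n,mm,.01))
```

```text
top 60 dark [249.3 216.7] 1140 (array([500. , -15.7]), array([ 85.3, 125.2]), 89.8) (array([498.7, -15.9]), array([ 84.7, 124.4]), 89.8)
top 60 dark [184.4 213.7] 419 (array([520.3, 182.4]), array([58.6, 81.2]), 15.4) (array([518.9, 180.9]), array([58.2, 80.7]), 15.4)
top 70 dark [249.3 216.7] 1176 (array([500.1, -15.6]), array([ 86.8, 127.1]), 89.9) (array([498.8, -15.8]), array([ 86.3, 126.3]), 89.9)
top 70 dark [176.3 217.7] 827 (array([510.4, 216.3]), array([ 67.1, 156.6]), 10.2) (array([509. , 214.6]), array([ 66.7, 155.6]), 10.2)
top 80 dark [172.5 212.4] 2129 (array([529.1, 227.3]), array([162.9, 173.3]), 11.2) (array([527.6, 225.5]), array([161.8, 172.2]), 11.2)
top 80 dark [249.2 216.7] 1193 (array([500.3, -15.4]), array([128.2,  87.9]), 0.0) (array([499. , -15.6]), array([127.4,  87.3]), 0.0)
top white [309.4 169.8] [ 277  154   70   32 1341] (array([ 634.2, -215.2]), array([ 75.2, 209.2]), 6.4) (array([ 633.7, -210.2]), np.float64(95.7))
top white [313.9 195.8] [ 281  178   71   34 1104] (array([ 554.5, -223.7]), array([ 75.3, 208.6]), 6.0) (array([ 550.4, -216.9]), np.flo
[... 1551 characters left out ...]
.5))
side white [286.  289.5] [284 287   5   6  26] (array([475. , 138.9]), array([14. ,  9.8]), 89.6) (array([475. , 138.9]), np.float64(86.0))
side white [236.5 311.2] [227 301  20  18 113] (array([591.9, 196.2]), array([45. , 43.4]), 2.4) (array([591.5, 200.6]), np.float64(3.1))
side white [278.1 319.9] [274 310   9  20 116] (array([494.3, 217.7]), array([14.1, 47.4]), 10.5) (array([494.1, 218.6]), np.float64(100.8))
side white [285.6 336.2] [277 329  20  15 115] (array([475.7, 255.3]), array([51.1, 16.9]), 37.4) (array([477., 257.]), np.float64(38.9))
side white [260.3 345. ] [258 342   6   7  34] (array([532.6, 279.3]), array([11. , 13.5]), 2.1) (array([533.1, 279.3]), np.float64(91.3))
```

Run:
```python
from h import *
T=lambda a,z:(plane("top",[(110+x/4.62-.5,180+y/4.62-.5) for x,y in a],z)[:,:2]*1000)
S=lambda a,z:(plane("side",[(215+x/3-.5,270+(y-300)/3-.5) for x,y in a],z)[:,:2]*1000)
O=np.array([510.2,181.]);a=np.radians(11);R=np.array([[np.cos(a),-np.sin(a)],[np.sin(a),np.cos(a)]])
f=lambda X:((X-O)@R).round(1).tolist()
print("plate top",f(T([(160,52),(380,2),(432,233),(207,290)],.01)))
print("plate side",f(S([(27,375),(226,347),(267,528),(50,565)],.01)))
print("jaw top edges mv/fix",f(T([(272,130),(288,203),(342,112),(358,182)],.087)))
print("fix face side",f(S([(140,343),(196,336)],.087)))
print("bed/front mv side",f(S([(155,415),(212,404)],.087)))
print("handle ends top",f(T([(28,243),(118,222)],.113)),"side",f(S([(238,492),(257,585)],.113)))
```

```text
plate top [[110.2, 106.7], [106.3, -45.8], [-54.2, -45.5], [-54.6, 107.0]]
plate side [[109.5, -44.1], [-54.3, -44.9], [-52.6, 108.1], [107.8, 110.7]]
jaw top edges mv/fix [[21.0, 28.9], [-26.3, 28.5], [21.3, -16.3], [-24.2, -16.6]]
fix face side [[22.7, -14.7], [-19.7, -14.2]]
bed/front mv side [[21.5, 44.6], [-20.4, 42.4]]
handle ends top [[-16.1, 185.5], [-17.1, 128.1]] side [[-20.4, 120.4], [-19.2, 181.5]]
```

```bash
python3 -m crank '[[[0.03,0.03,0],[0,0,-1],0.6],[[0.03,0.03,0],[0,0,-1],0.6],[[0.03,0.03,0],[0,0,-1],0.6],[[0.03,0.03,0],[0,0,-1],0.6],[[0.03,0.03,0],[0,0,-1],0.6],[[0.03,0.03,0],[0,0,-1],0.6],[[0.03,0.03,0],[0,0,-1],0.6],[[0.03,0.03,0],[0,0,-1],0.6],[[0.03,0.03,0],[0,0,-1],0.6],[[0.03,0.03,0],[0,0,-1],0.6],[[0.03,0.03,0],[0,0,0],0.6],[[0.03,0.03,0],[0,0,0],0.6]]'; python3 -m crank '[[[0.0193,0.0256,-0.04],[0,0,0],0.6],[[0,0,-0.04],[0,0,0],0.6],[[0,0,-0.04],[0,0,0],0.6],[[0,0,0],[0,0,0],0.6],[[0,0,0],[0,0,0],0.6],[[0,0,0],[0,0,0],0.6]]'; python3 -c "
from h import *
o=ctrl.get_obs();print(o['joint_pos'],o['orientation'])
for n in ('top','side'):
  p,d=imaging.snapshot(n);cv2.imwrite('pics/'+n+'1.png',p)
  for c,s,m in blobs(p,'blue'):
    if 20<s[4]<170: print(n,c,s,pca(n,m,.044))
"
```

```text
clock: 1.3
tool_pos: [0.5427, -0.2885, 0.2263]
orientation: [180.0, -0.0, -174.4]
force: [0.3, -1.1, -0.3]
opening: 0.0704
gripper_force: 0.0
clock: 1.9
tool_pos: [0.562, -0.2657, 0.1099]
orientation: [-179.9, 0.2, -174.4]
force: [-0.6, 0.2, 0.7]
opening: 0.0702
gripper_force: 0.0
[-7.30978449e+00  2.09550493e+01 -1.50886367e+01  5.07311156e-02
 -5.37814731e+01 -7.70832297e+01] [-1.79920937e+02  1.61236827e-01 -1.74362990e+02]
top [178.64935065 190.18181818] [174 186  10  10  77] (array([585.2, 191.1]), np.float64(60.1))
top [332.15492958 195.07042254] [327 190  11  10  71] (array([ 542.4, -266.9]), np.float64(115.5))
top [145.67857143 221.17857143] [143 214   7  15  56] (array([496.7, 292.3]), np.float64(11.8))
side [257.128 166.84 ] [248 163  20   8 125] (array([ 561.2, -265.2]), np.float64(6.9))
side [236.25       308.15714286] [230 302  13  13 140] (array([589.9, 210.3]), np.float64(93.4))
```

```bash
python3 -m crank '[[[-0.001,0.001,-0.04],[0,0,0],0.6],[[0,0,-0.03],[0,0,0],0.6],[[0,0,-0.014],[0,0,0],0.6],[[0,0,-0.012],[0,0,0],0.6],[[0,0,0],[0,0,0],0.6],[[0,0,0],[0,0,0],0.6]]'; python3 -m crank '[[[0,0,0],[0,0,0],-0.5],[[0,0,0],[0,0,0],-0.5],[[0,0,0],[0,0,0],-0.5],[[0,0,0],[0,0,0],-0.5],[[0,0,0],[0,0,0],-0.5],[[0,0,0],[0,0,0],-0.5]]'
```

```text
clock: 2.6
tool_pos: [0.5605, -0.2643, 0.0127]
orientation: [-180.0, 0.1, -174.4]
force: [-0.2, -0.0, -0.1]
opening: 0.0698
gripper_force: 0.0
clock: 3.2
tool_pos: [0.5597, -0.2641, 0.0117]
orientation: [-180.0, 0.0, -174.4]
force: [-0.8, -1.0, 1.9]
opening: 0.0319
gripper_force: 30.0
```

```bash
python3 -m crank '[[[0,0,0.02],[0,0,0],-0.5],[[0,0,0.04],[0,0,0],-0.5],[[0,0,0.04],[0,0,0],-0.5],[[-0.01,0.02,0],[0,0,1],-0.5],[[-0.01,0.04,0],[0,0,1],-0.5],[[-0.01,0.04,0],[0,0,1],-0.5],[[-0.01,0.04,0],[0,0,1],-0.5],[[-0.01,0.04,0],[0,0,1.4],-0.5],[[-0.01,0.04,0],[0,0,0],-0.5],[[0,0.03,0],[0,0,0],-0.5],[[0,0,-0.02],[0,0,0],-0.5],[[0,0,-0.03],[0,0,0],-0.5]]';  python3 -m crank '[[[0,0,-0.02],[0,0,0],-0.5],[[0,0,-0.015],[0,0,0],-0.5],[[0,0,0],[0,0,0],-0.5],[[0,0,0],[0,0,0],-0.5],[[0,0,0],[0,0,0],-0.5]]'
```

```text
clock: 4.4
tool_pos: [0.501, -0.0124, 0.0625]
orientation: [180.0, 0.2, -168.8]
force: [0.5, 0.5, -3.8]
opening: 0.032
gripper_force: 30.0
clock: 4.9
tool_pos: [0.5003, -0.0139, 0.0274]
orientation: [180.0, 0.1, -169.0]
force: [-0.8, 0.9, -2.3]
opening: 0.032
gripper_force: 30.0
```

```bash
python3 -m crank '[[[0,0,-0.008],[0,0,0],-0.5],[[0,0,-0.006],[0,0,0],-0.5],[[0,0,-0.004],[0,0,0],-0.5],[[0,0,-0.002],[0,0,0],-0.5],[[0,0,-0.001],[0,0,0],-0.5],[[0,0,-0.001],[0,0,0],-0.5],[[0,0,0],[0,0,0],-0.5]]'
```

```text
clock: 5.6
tool_pos: [0.4997, -0.014, 0.0045]
orientation: [-180.0, -0.0, -169.0]
force: [-0.2, 0.3, -2.6]
opening: 0.0319
gripper_force: 30.0
```

```bash
python3 -m crank '[[[0,0,-0.0005],[0,0,0],-0.5],[[0,0,-0.0005],[0,0,0],-0.5],[[0,0,0],[0,0,0],-0.5]]';python3 -m crank '[[[0,0,-0.0005],[0,0,0],-0.5],[[0,0,-0.0005],[0,0,0],-0.5],[[0,0,0],[0,0,0],-0.5]]'
```

```text
clock: 5.9
tool_pos: [0.4998, -0.014, 0.0037]
orientation: [180.0, 0.0, -169.0]
force: [0.5, 0.7, -1.3]
opening: 0.0317
gripper_force: 30.0
clock: 6.2
tool_pos: [0.4998, -0.014, 0.0036]
orientation: [-180.0, 0.0, -168.9]
force: [-5.1, 1.5, 11.6]
opening: 0.0316
gripper_force: 30.0
```

```bash
python3 -m crank '[[[0,0,0],[0,0,0],0],[[0,0,0],[0,0,0],0],[[0,0,0],[0,0,0],0],[[0,0,0.01],[0,0,0],0],[[0,0,0.03],[0,0,0],0.5],[[0,0,0.04],[0,0,0],1]]'; python3 -m crank '[[[0,0,0.01],[0,0,8],1],[[0,0,0],[0,0,8],1],[[0,0,0],[0,0,8],1],[[0,0,0],[0,0,8],1],[[0,0,0],[0,0,8],1],[[0,0,0],[0,0,8],1],[[0,0,0],[0,0,8],1],[[0,0,0],[0,0,8],1],[[0,0,0],[0,0,8],1],[[0,0,0],[0,0,8],1],[[0,0,0],[0,0,8],1],[[0,0,0],[0,0,2],1]]'; python3 -c "
from h import *
o=ctrl.get_obs();print(o['joint_pos'],o['tool_pos'],o['orientation'])
for n in ('top','side'):
  p,d=imaging.snapshot(n);cv2.imwrite('pics/'+n+'2.png',p)
  for c,s,m in blobs(p,'blue'):
    if 20<s[4]<200: print(n,c,s,pca(n,m,.036))
"
```

```text
clock: 6.8
tool_pos: [0.4983, -0.0145, 0.0825]
orientation: [-180.0, -0.2, -169.0]
force: [0.9, 1.4, 0.0]
opening: 0.0543
gripper_force: 0.0
clock: 8.0
tool_pos: [0.4997, -0.0141, 0.0932]
orientation: [-180.0, -0.0, -78.7]
force: [-0.3, -0.3, -1.0]
opening: 0.0874
gripper_force: 0.0
[ 2.09496659e+01  1.17720107e+01 -3.12859524e+01  7.39929019e-03
 -4.69208045e+01 -9.63030273e+00] [ 0.499704   -0.01409972  0.09320649] [-1.79978163e+02 -1.77827473e-03 -7.86755844e+01]
top [249.57692308 219.23076923] [244 215  12  10  78] (array([486.1, -16.9]), np.float64(101.6))
side [236.26618705 308.20143885] [230 302  13  13 139] (array([590.5, 206.4]), np.float64(90.5))
```

```bash
python3 -m crank '[[[0,0,-0.04],[0,0,0],1],[[0,0,-0.03],[0,0,0],1],[[0,0,-0.012],[0,0,0],1],[[0,0,-0.005],[0,0,0],1],[[0,0,0],[0,0,0],1],[[0,0,0],[0,0,0],0.2],[[0,0,0],[0,0,0],0.2],[[0,0,0],[0,0,0],0.2],[[0,0,0],[0,0,0],0.2],[[0,0,0],[0,0,0],0.2]]'; python3 -m crank '[[[0,0,0.02],[0,0,0],0.2],[[0,0,0.04],[0,0,0],0.2],[[0,0,0.04],[0,0,0],0.2],[[0,0,0.04],[0,0,0],0.2],[[0,0,0],[0,0,0],0.2],[[0,0,0],[0,0,0],0.2]]'
```

```text
clock: 9.1
tool_pos: [0.5001, -0.0139, 0.0062]
orientation: [-179.9, 0.0, -79.0]
force: [-1.9, 1.8, 6.9]
opening: 0.0639
gripper_force: 30.0
clock: 9.7
tool_pos: [0.4996, -0.0138, 0.1461]
orientation: [-179.9, 0.0, -79.0]
force: [-1.4, -0.1, -2.6]
opening: 0.0641
gripper_force: 30.0
```

```bash
python3 -m crank '[[[0.002,0.03,0],[0,0,0],0.2],[[0.002,0.04,0],[0,0,0],0.2],[[0.002,0.04,0],[0,0,0],0.2],[[0.003,0.04,0],[0,0,0],0.2],[[0,0.03,0],[0,0,0],0.2],[[0,0.0212,0],[0,0,0],0.2],[[0,0,-0.025],[0,0,0],0.2],[[0,0,-0.01],[0,0,0],0.2],[[0,0,0],[0,0,0],0.2],[[0,0,0],[0,0,0],0.2],[[0,0,0],[0,0,0],0.2]]'; python3 -c "
from h import *
P=[]
for n in ('top','side'):
  p,d=imaging.snapshot(n);cv2.imwrite('pics/'+n+'3.png',p);P.append(p)
a=cv2.resize(P[0][175:250,110:210],(400,300),interpolation=2);b=cv2.resize(P[1][250:370,215:345],(400,370),interpolation=2)
cv2.imwrite('pics/c4.png',np.hstack([np.pad(a,((0,70),(0,0),(0,0))),b]))
"
```

```text
clock: 10.8
tool_pos: [0.5091, 0.1869, 0.1111]
orientation: [-180.0, 0.0, -79.0]
force: [-0.5, 0.8, -1.9]
opening: 0.0638
gripper_force: 30.0
```

View pics/c4.png

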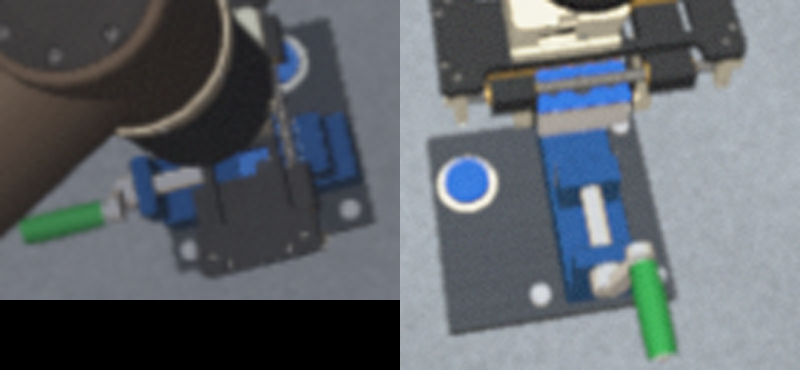

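The side view shows the blue block held level over the jaw gap, with its front face's lower edge from (540,131) to (629,123). I'll check its offset from the jaws in the same view.

```bash
python3 -c "
from h import *
S=lambda a,z:(plane('side',[(215+(x-400)/400*130-.5,250+y/370*120-.5) for x,y in a],z)[:,:2]*1000)
O=np.array([508.2,188.5]);a=np.radians(11);R=np.array([[np.cos(a),-np.sin(a)],[np.sin(a),np.cos(a)]])
f=lambda X:((X-O)@R).round(1).tolist()
print(f(S([(540,134),(630,125)],.107)),f(S([(538,110),(630,101)],.141)), f(np.array([[509.1,186.9]])))
print(f(S([(556,198),(618,190)],.087)))
"
```

```text
[[31.3, 10.7], [-32.0, 13.4]] [[33.0, 11.4], [-29.7, 14.1]] [[0.6, -1.7]]
[[26.3, 49.9], [-17.0, 50.6]]
```

```bash
python3 -m crank '[[[-0.001,0.0025,0],[0,0,0],0.2],[[0,0,-0.01],[0,0,0],0.2],[[0,0,-0.01],[0,0,0],0.2],[[0,0,-0.008],[0,0,0],0.2],[[0,0,-0.008],[0,0,0],0.2],[[0,0,0],[0,0,0],0.2],[[0,0,0],[0,0,0],0.2]]'; python3 -m crank '[[[0,0,-0.008],[0,0,0],0.2],[[0,0,-0.005],[0,0,0],0.2],[[0,0,-0.002],[0,0,0],0.2],[[0,0,-0.001],[0,0,0],0.2],[[0,0,0],[0,0,0],0.2],[[0,0,0],[0,0,0],0.2]]'
```

```text
clock: 11.6
tool_pos: [0.5076, 0.1895, 0.0742]
orientation: [180.0, -0.0, -79.0]
force: [-0.7, -0.7, -2.4]
opening: 0.0637
gripper_force: 30.0
clock: 12.2
tool_pos: [0.5078, 0.1897, 0.0587]
orientation: [-180.0, 0.0, -79.0]
force: [-0.3, 0.2, -2.3]
opening: 0.0641
gripper_force: 30.0
```

```bash
python3 -m crank '[[[0,0,-0.002],[0,0,0],0.2],[[0,0,-0.001],[0,0,0],0.2],[[0,0,0],[0,0,0],0.2]]'; python3 -m crank '[[[0,0,-0.0007],[0,0,0],0.2],[[0,0,0],[0,0,0],0.2]]';python3 -m crank '[[[0,0,-0.0006],[0,0,0],0.2],[[0,0,0],[0,0,0],0.2]]'; python3 -m crank '[[[0,0,-0.0005],[0,0,0],0.2],[[0,0,0],[0,0,0],0.2]]'
```

```text
clock: 12.5
tool_pos: [0.5075, 0.1895, 0.0554]
orientation: [180.0, -0.0, -79.0]
force: [0.1, 0.2, -1.9]
opening: 0.0635
gripper_force: 30.0
clock: 12.7
tool_pos: [0.5077, 0.1896, 0.0548]
orientation: [180.0, -0.0, -79.0]
force: [-0.5, 0.7, -2.0]
opening: 0.0638
gripper_force: 30.0
clock: 12.9
tool_pos: [0.5077, 0.1897, 0.0543]
orientation: [-180.0, 0.0, -79.0]
force: [-0.0, 1.0, -1.6]
opening: 0.0636
gripper_force: 30.0
clock: 13.1
tool_pos: [0.5077, 0.1897, 0.0543]
orientation: [-180.0, 0.0, -79.0]
force: [-2.8, -0.1, 4.2]
opening: 0.0639
gripper_force: 30.0
```

```bash
python3 -m crank '[[[0,0,0],[0,0,0],0.7],[[0,0,0],[0,0,0],0.8],[[0,0,0],[0,0,0],0.8],[[0,0,0.01],[0,0,0],0.8],[[0,0,0.03],[0,0,0],0.8],[[0,0,0.04],[0,0,0],0.8],[[0,0,0.03],[0,0,0],0.5],[[-0.012,0.038,0],[0,0,0],0.2],[[-0.012,0.038,0],[0,0,0],0.2],[[-0.012,0.038,0],[0,0,0],0.2],[[-0.011,0.037,0],[0,0,0],0.2],[[0,0,0],[0,0,0],0.2]]'; python3 -c "
from h import *
P=[]
for n in ('top','side'):
  p,d=imaging.snapshot(n);P.append(p)
  for c,s,m in blobs(p,'green'):
    if s[4]<300: print(n,c,s)
a=cv2.resize(P[0][175:250,110:210],(400,300),interpolation=2);b=cv2.resize(P[1][250:384,215:345],(400,412),interpolation=2)
cv2.imwrite('pics/c5.png',np.hstack([np.pad(a,((0,112),(0,0),(0,0))),b]))
"
```

```text
clock: 14.3
tool_pos: [0.46, 0.3445, 0.1645]
orientation: [-179.9, 0.1, -78.8]
force: [0.0, -0.0, 0.3]
opening: 0.0525
gripper_force: 0.0
top [126.46428571 229.75      ] [118 226  17   8  84]
side [295.03030303 341.24242424] [291 339   9   5  33]
side [297.93617021 356.24113475] [292 349  12  17 141]
```

View pics/c5.png

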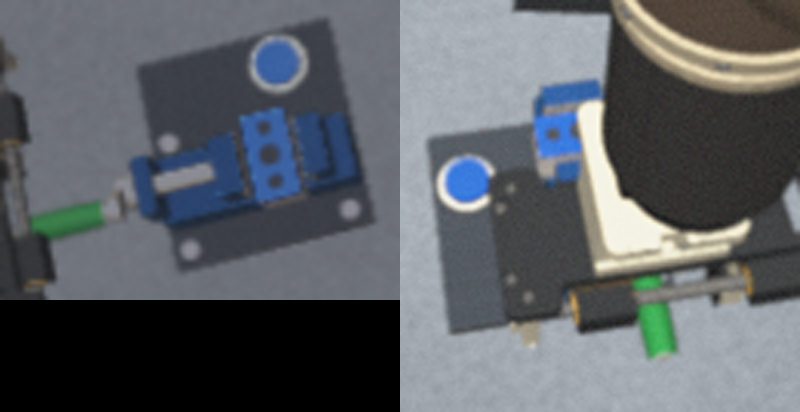

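The block lies on the bed between the jaws, bores up, at (268,155), with a gap on both sides. The green handle at (655,320) is between the open fingers. Next I'll descend and grip it.

```bash
python3 -m crank '[[[0,-0.002,-0.03],[0,0,0],0.2],[[0,0,-0.025],[0,0,0],0.2],[[0,0,-0.0155],[0,0,0],0.2],[[0,0,0],[0,0,0],0.2],[[0,0,0],[0,0,0],-0.8],[[0,0,0],[0,0,0],-0.8],[[0,0,0],[0,0,0],-0.8],[[0,0,0],[0,0,0],-0.8],[[0,0,0],[0,0,0],-0.8]]'; python3 -c "
import numpy as np
a=np.radians(11)
for k in range(24,400,20):
  t=np.radians(k);x=-42*np.sin(t);print(k,[round(v,1) for v in (x*np.cos(a),x*np.sin(a),42*np.cos(t))])
"
```

```text
clock: 15.3
tool_pos: [0.4607, 0.3388, 0.0938]
orientation: [-180.0, 0.0, -79.0]
force: [-2.1, 1.0, 3.1]
opening: 0.0192
gripper_force: 30.0
24 [np.float64(-16.8), np.float64(-3.3), np.float64(38.4)]
44 [np.float64(-28.6), np.float64(-5.6), np.float64(30.2)]
64 [np.float64(-37.1), np.float64(-7.2), np.float64(18.4)]
84 [np.float64(-41.0), np.float64(-8.0), np.float64(4.4)]
104 [np.float64(-40.0), np.float64(-7.8), np.float64(-10.2)]
124 [np.float64(-34.2), np.float64(-6.6), np.float64(-23.5)]
144 [np.float64(-24.2), np.float64(-4.7), np.float64(-34.0)]
164 [np.float64(-11.4), np.float64(-2.2), np.float64(-40.4)]
184 [np.float64(2.9), np.float64(0.6), np.float64(-41.9)]
204 [np.float64(16.8), np.float64(3.3), np.float64(-38.4)]
224 [np.float64(28.6), np.float64(5.6), np.float64(-30.2)]
244 [np.float64(37.1), np.float64(7.2), np.float64(-18.4)]
264 [np.float64(41.0), np.float64(8.0), np.float64(-4.4)]
284 [np.float64(40.0), np.float64(7.8), np.float64(10.2)]
304 [np.float64(34.2), np.float64(6.6), np.float64(23.5)]
324 [np.float64(24.2), np.float64(4.7), np.float64(34.0)]
344 [np.float64(11.4), np.float64(2.2), np.float64(40.4)]
364 [np.float64(-2.9), np.float64(-0.6), np.float64(41.9)]
384 [np.float64(-16.8), np.float64(-3.3), np.float64(38.4)]
```

```bash
python3 -m crank '[[[-0.0063,-0.0012,-0.0036],[0,0,0],-0.8],[[-0.0055,-0.0011,-0.0046],[0,0,0],-0.8],[[0,0,0],[0,0,0],-0.8],[[0,0,0],[0,0,0],-0.8]]'
```

```text
clock: 15.7
tool_pos: [0.4485, 0.3364, 0.085]
orientation: [180.0, -0.0, -79.0]
force: [-2.4, 0.9, 0.4]
opening: 0.0191
gripper_force: 30.0
```

```bash
python3 -m crank '[[[-0.0048,-0.0009,-0.0055],[0,0,0],-0.8],[[-0.0037,-0.0007,-0.0063],[0,0,0],-0.8],[[-0.0025,-0.0005,-0.0068],[0,0,0],-0.8],[[-0.0014,-0.0003,-0.0072],[0,0,0],-0.8],[[0,0,0],[0,0,0],-0.8]]';python3 -m crank '[[[-0.0001,0,-0.0073],[0,0,0],-0.8],[[0.0011,0.0002,-0.0073],[0,0,0],-0.8],[[0.0023,0.0005,-0.0069],[0,0,0],-0.8],[[0.0035,0.0007,-0.0064],[0,0,0],-0.8],[[0,0,0],[0,0,0],-0.8]]'; python3 -c "
from h import *
for n in ('top','side'):
  p,d=imaging.snapshot(n)
  cv2.imwrite('pics/'+n+'6.png',p)
"
```

```text
clock: 16.2
tool_pos: [0.4367, 0.334, 0.0581]
orientation: [-180.0, -0.0, -79.0]
force: [5.6, 0.0, -4.6]
opening: 0.0192
gripper_force: 30.0
clock: 16.7
tool_pos: [0.4447, 0.3357, 0.0307]
orientation: [-179.9, -0.0, -78.9]
force: [8.9, -1.5, 1.1]
opening: 0.0193
gripper_force: 30.0
```

```bash
python3 -m crank '[[[0.006,0.0009,-0.0057],[0,0,0],-0.8],[[0.0055,0.0011,-0.0048],[0,0,0],-0.8],[[0.0061,0.0012,-0.0037],[0,0,0],-0.8],[[0.0067,0.0013,-0.0027],[0,0,0],-0.8],[[0,0,0],[0,0,0],-0.8]]';python3 -m crank '[[[0.0071,0.0014,-0.0014],[0,0,0],-0.8],[[0.0072,0.0014,-0.0001],[0,0,0],-0.8],[[0.0071,0.0014,0.0011],[0,0,0],-0.8],[[0.0068,0.0013,0.0024],[0,0,0],-0.8],[[0,0,0],[0,0,0],-0.8]]'
```

```text
clock: 17.3
tool_pos: [0.4691, 0.3405, 0.0144]
orientation: [-179.9, 0.0, -78.9]
force: [6.3, -2.7, 8.2]
opening: 0.0191
gripper_force: 30.0
clock: 17.8
tool_pos: [0.4952, 0.3454, 0.0168]
orientation: [179.9, -0.0, -79.0]
force: [-7.5, -1.8, 18.5]
opening: 0.0188
gripper_force: 30.0
```

```bash
python3 -m crank '[[[0.0063,0.0012,0.0056],[0,0,0],-0.8],[[0.0055,0.0011,0.0046],[0,0,0],-0.8],[[0.0048,0.0009,0.0055],[0,0,0],-0.8],[[0.0037,0.0007,0.0063],[0,0,0],-0.8],[[0,0,0],[0,0,0],-0.8]]';python3 -m crank '[[[0.0025,0.0005,0.0068],[0,0,0],-0.8],[[0.0014,0.0003,0.0072],[0,0,0],-0.8],[[0.0001,0,0.0073],[0,0,0],-0.8],[[0,0,0],[0,0,0],-0.8]]'
```

```text
clock: 18.3
tool_pos: [0.5153, 0.3495, 0.0374]
orientation: [179.9, -0.0, -79.0]
force: [-4.4, 2.6, 3.0]
opening: 0.019
gripper_force: 30.0
clock: 18.7
tool_pos: [0.5193, 0.3502, 0.0595]
orientation: [179.9, 0.0, -79.0]
force: [-4.7, 3.9, 1.1]
opening: 0.0191
gripper_force: 30.0
```

```bash
python3 -m crank '[[[-0.0011,-0.0002,0.0073],[0,0,0],-0.8],[[0,0,0],[0,0,0],-0.8]]'; python3 -m crank '[[[-0.0023,-0.0005,0.0069],[0,0,0],-0.8],[[0,0,0],[0,0,0],-0.8]]'; python3 -m crank '[[[-0.0017,-0.0003,0.0033],[0,0,0],-0.8],[[0,0,0],[0,0,0],-0.8]]'
```

```text
clock: 18.9
tool_pos: [0.518, 0.35, 0.0668]
orientation: [179.9, 0.0, -79.0]
force: [-5.1, 4.0, -1.3]
opening: 0.019
gripper_force: 30.0
clock: 19.1
tool_pos: [0.5156, 0.3495, 0.0737]
orientation: [179.9, 0.0, -79.0]
force: [-5.5, 4.8, -0.5]
opening: 0.0188
gripper_force: 30.0
clock: 19.3
tool_pos: [0.514, 0.3492, 0.0767]
orientation: [179.9, 0.0, -79.0]
force: [-4.8, 4.0, -2.3]
opening: 0.0192
gripper_force: 30.0
```

```bash
python3 -m crank '[[[-0.0018,-0.0004,0.0031],[0,0,0],-0.8],[[0,0,0],[0,0,0],-0.8]]'; python3 -m crank '[[[-0.0021,-0.0004,0.003],[0,0,0],-0.8],[[0,0,0],[0,0,0],-0.8]]'; python3 -m crank '[[[-0.0024,-0.0005,0.0027],[0,0,0],-0.8],[[0,0,0],[0,0,0],-0.8]]'
```

```text
clock: 19.5
tool_pos: [0.5122, 0.3488, 0.0797]
orientation: [179.9, 0.0, -79.0]
force: [-4.5, 4.8, -2.8]
opening: 0.0189
gripper_force: 30.0
clock: 19.7
tool_pos: [0.5101, 0.3484, 0.0826]
orientation: [179.9, 0.0, -79.0]
force: [-4.3, 4.3, -2.6]
opening: 0.0193
gripper_force: 30.0
clock: 19.9
tool_pos: [0.5077, 0.3479, 0.0854]
orientation: [179.9, 0.0, -79.0]
force: [-4.2, 5.8, -4.6]
opening: 0.0191
gripper_force: 30.0
```

```bash
python3 -m crank '[[[-0.0013,-0.0003,0.0013],[0,0,0],-0.8],[[0,0,0],[0,0,0],-0.8]]'; python3 -m crank '[[[-0.0013,-0.0003,0.0012],[0,0,0],-0.8],[[0,0,0],[0,0,0],-0.8]]'; python3 -m crank '[[[-0.0014,-0.0003,0.0012],[0,0,0],-0.8],[[0,0,0],[0,0,0],-0.8]]'
```

```text
clock: 20.1
tool_pos: [0.5066, 0.3477, 0.0865]
orientation: [179.9, 0.0, -79.0]
force: [-3.2, 4.4, -6.1]
opening: 0.0197
gripper_force: 30.0
clock: 20.3
tool_pos: [0.5055, 0.3475, 0.0876]
orientation: [179.9, 0.0, -79.0]
force: [-1.1, 6.0, -8.0]
opening: 0.0193
gripper_force: 30.0
clock: 20.5
tool_pos: [0.5042, 0.3472, 0.0887]
orientation: [179.9, 0.0, -79.0]
force: [-1.0, 5.6, -9.3]
opening: 0.0195
gripper_force: 30.0
```

```bash
python3 -m crank '[[[-0.0014,-0.0003,0.0011],[0,0,0],-0.8],[[0,0,0],[0,0,0],-0.8]]'; python3 -m crank '[[[-0.0014,-0.0003,0.0011],[0,0,0],-0.8],[[0,0,0],[0,0,0],-0.8]]'
```

```text
clock: 20.7
tool_pos: [0.503, 0.3469, 0.0897]
orientation: [180.0, 0.0, -79.0]
force: [0.6, 5.7, -9.9]
opening: 0.0192
gripper_force: 30.0
clock: 20.9
tool_pos: [0.5017, 0.3467, 0.0907]
orientation: [180.0, 0.0, -79.0]
force: [3.2, 5.9, -12.6]
opening: 0.0191
gripper_force: 30.0
```

```bash
python3 -m crank '[[[-0.0014,-0.0003,0.001],[0,0,0],-0.8],[[0,0,0],[0,0,0],-0.8]]'; python3 -m crank '[[[-0.0014,-0.0003,0.001],[0,0,0],-0.8],[[0,0,0],[0,0,0],-0.8],[[0,0,0],[0,0,0],-0.8]]'
```

```text
clock: 21.1
tool_pos: [0.5005, 0.3464, 0.0915]
orientation: [180.0, 0.0, -79.0]
force: [2.3, 6.7, -13.8]
opening: 0.019
gripper_force: 30.0
clock: 21.4
tool_pos: [0.4992, 0.3462, 0.0924]
orientation: [180.0, 0.0, -79.0]
force: [3.5, 6.4, -14.9]
opening: 0.0195
gripper_force: 30.0
```

```bash
python3 -c "
from h import *
P=[]
for n in ('top','side'):
  p,d=imaging.snapshot(n);P.append(p)
a=cv2.resize(P[0][190:240,130:205],(400,267),interpolation=2);b=cv2.resize(P[1][265:340,240:315],(400,400),interpolation=2)
cv2.imwrite('pics/c6.png',np.hstack([np.pad(a,((0,133),(0,0),(0,0))),b]))
"
```

```text
(no output)
```

View pics/c6.png

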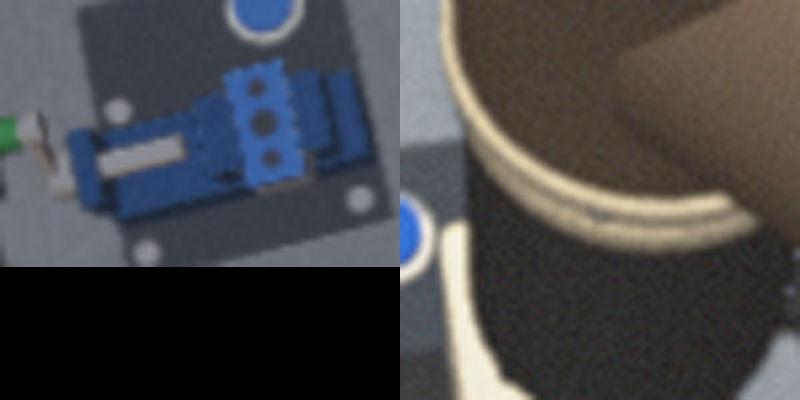

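The top view shows the block held against both jaws, with no gap visible at (225,125) or (303,125). I'll take the radial misfit out to get a clean reading of the handle's resistance.

```bash
python3 -m crank '[[[-0.0008,-0.0002,-0.0013],[0,0,0],-0.8],[[0,0,0],[0,0,0],-0.8],[[0,0,0],[0,0,0],-0.8]]'; python3 -m crank '[[[-0.0008,-0.0002,0.0004],[0,0,0],-0.8],[[0,0,0],[0,0,0],-0.8],[[0,0,0],[0,0,0],-0.8]]'
```

```text
clock: 21.8
tool_pos: [0.4993, 0.3463, 0.0921]
orientation: [-179.9, 0.1, -79.0]
force: [4.9, 4.8, -10.3]
opening: 0.0191
gripper_force: 30.0
clock: 22.1
tool_pos: [0.4988, 0.3462, 0.0924]
orientation: [-179.9, 0.1, -79.0]
force: [8.5, 4.3, -12.4]
opening: 0.019
gripper_force: 30.0
```

```bash
python3 -m crank '[[[0,0,0],[0,0,0],0],[[0,0,0],[0,0,0],0.2],[[0,0,0],[0,0,0],0.2],[[0,0,0.02],[0,0,0],0.2],[[0,0,0.04],[0,0,0],0.2],[[0,0,0.04],[0,0,0],0.2],[[-0.03,-0.03,0.02],[0,0,0],0.2],[[-0.02,-0.045,0],[0,0,0],0.2],[[0,-0.05,0],[0,0,0],0.2],[[0,-0.05,0],[0,0,0],0.2],[[0,-0.05,0],[0,0,0],0.2],[[0,-0.05,0],[0,0,0],0.2]]'; python3 -m crank '[[[0,-0.05,0],[0,0,0],0.2],[[0,-0.05,0],[0,0,0],0.2],[[0,-0.05,0],[0,0,0],0.2],[[0,0,0],[0,0,0],0.2]]'; python3 -c "
from h import *
P=[]
for n in ('top','side'):
  p,d=imaging.snapshot(n);P.append(p)
  for c,s,m in blobs(p,'green'):
    if s[4]<300: print(n,c,s); P.append(c)
print(tri(P[1],P[3]))
a=cv2.resize(P[0][180:245,110:210],(400,260),interpolation=2);b=cv2.resize(P[2][265:365,225:325],(400,400),interpolation=2)
cv2.imwrite('pics/c7.png',np.hstack([np.pad(a,((0,140),(0,0),(0,0))),b]))
"
```

```text
clock: 23.3
tool_pos: [0.4463, 0.0679, 0.2133]
orientation: [180.0, -0.0, -78.9]
force: [1.2, 0.4, 0.9]
opening: 0.0525
gripper_force: 0.0
clock: 23.7
tool_pos: [0.4457, -0.0849, 0.2129]
orientation: [179.9, -0.0, -79.3]
force: [0.1, 0.5, -0.6]
opening: 0.0522
gripper_force: 0.0
side [272.90545455 354.55272727] [267 340  13  31 275]Traceback (most recent call last):
  File "<string>", line 8, in <module>
    print(tri(P[1],P[3]))
                   ~^^^
IndexError: list index out of range
```

```bash
python3 -m crank '[[[0,-0.05,0],[0,0,0],0.2],[[0,-0.05,0],[0,0,0],0.2],[[0,-0.05,0],[0,0,0],0.2],[[0,-0.05,0],[0,0,0],0.2],[[0,-0.05,0],[0,0,0],0.2],[[0,0,0],[0,0,0],0.2]]'; python3 -c "
from h import *
P=[];C=[]
for n in ('top','side'):
  p,d=imaging.snapshot(n);P.append(p)
  for c,s,m in blobs(p,'green'):
    if s[4]<300: print(n,c,s); C.append(c)
if len(C)==2: print(tri(*C))
a=cv2.resize(P[0][180:245,110:210],(400,260),interpolation=2);b=cv2.resize(P[1][265:365,225:325],(400,400),interpolation=2)
cv2.imwrite('pics/c7.png',np.hstack([np.pad(a,((0,140),(0,0),(0,0))),b]))
"
```

```text
clock: 24.4
tool_pos: [0.4474, -0.333, 0.2121]
orientation: [179.9, 0.0, -79.1]
force: [-0.4, 0.2, -0.2]
opening: 0.0525
gripper_force: 0.0
top [123.04761905 214.76190476] [114 211  19   8  84]
side [272.87956204 354.49635036] [266 340  14  31 274]
(array([507.6, 338.5, 112.8]), np.float64(0.6))
```

View pics/c7.png

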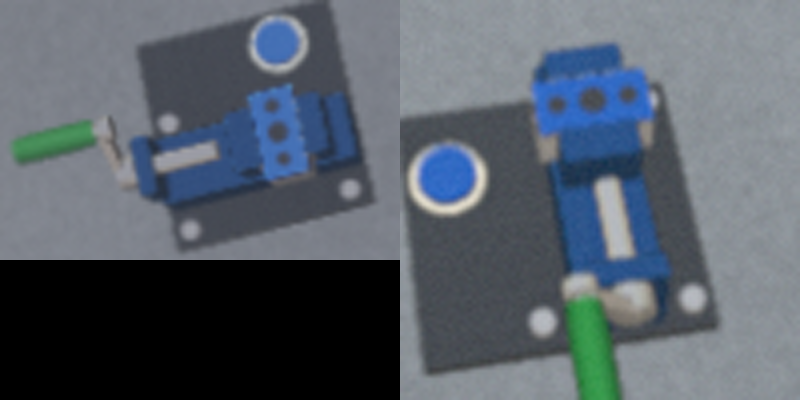

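The block sits between the jaws, bores up, and the side view shows its ends overhanging evenly. The handle has come back from about 330° to about 318°: the knob is now at (507.6,338.5). I'll grip it again, check the resistance and let go more gently.

```bash
python3 -m crank '[[[0.004,0.049,0],[0,0,0],0.2],[[0.004,0.049,0],[0,0,0],0.2],[[0.004,0.049,0],[0,0,0],0.2],[[0.004,0.049,0],[0,0,0],0.2],[[0.004,0.049,0],[0,0,0],0.2],[[0.004,0.049,0],[0,0,0],0.2],[[0.004,0.049,0],[0,0,0],0.2],[[0.004,0.049,0],[0,0,0],0.2],[[0.004,0.049,0],[0,0,0],0.2],[[0.004,0.049,0],[0,0,0],0.2],[[0.004,0.049,0],[0,0,0],0.2],[[0.004,0.049,0],[0,0,0],0.2]]'; python3 -m crank '[[[0.004,0.049,0],[0,0,0],0.2],[[0.004,0.045,0],[0,0,0],0.2],[[0,0,-0.02],[0,0,0],0.2],[[0,0,0],[0,0,0],0.2],[[0,0,0],[0,0,0],0.2]]'
```

```text
clock: 25.7
tool_pos: [0.4934, 0.2622, 0.2136]
orientation: [-180.0, 0.0, -78.7]
force: [1.2, -0.1, 0.7]
opening: 0.0525
gripper_force: 0.0
clock: 26.2
tool_pos: [0.5019, 0.3528, 0.1931]
orientation: [179.9, -0.1, -78.8]
force: [-0.5, 0.3, 0.5]
opening: 0.0527
gripper_force: 0.0
```

```bash
python3 -m crank '[[[0.0028,-0.002,-0.03],[0,0,0],0.2],[[0,0,-0.04],[0,0,0],0.2],[[0,0,-0.025],[0,0,0],0.2],[[0,0,-0.01],[0,0,0],0.2],[[0,0,0],[0,0,0],0.2],[[0,0,0],[0,0,0],0.2]]'; python3 -m crank '[[[0,0,0],[0,0,0],-0.8],[[0,0,0],[0,0,0],-0.8],[[0,0,0],[0,0,0],-0.8],[[0,0,0],[0,0,0],-0.8],[[0,0,0],[0,0,0],-0.8]]'
```

```text
clock: 26.8
tool_pos: [0.507, 0.3509, 0.09]
orientation: [-179.9, 0.1, -79.0]
force: [0.0, 0.1, 0.6]
opening: 0.0528
gripper_force: 0.0
clock: 27.3
tool_pos: [0.506, 0.3502, 0.0881]
orientation: [180.0, 0.0, -79.0]
force: [-1.4, 2.0, 0.7]
opening: 0.0192
gripper_force: 30.0
```

```bash
python3 -m crank '[[[-0.0007,-0.0001,0.0006],[0,0,0],-0.8],[[0,0,0],[0,0,0],-0.8]]'; python3 -m crank '[[[-0.0007,-0.0001,0.0006],[0,0,0],-0.8],[[0,0,0],[0,0,0],-0.8]]'; python3 -m crank '[[[-0.0013,-0.0003,0.0012],[0,0,0],-0.8],[[0,0,0],[0,0,0],-0.8]]'; python3 -m crank '[[[-0.0014,-0.0003,0.0011],[0,0,0],-0.8],[[0,0,0],[0,0,0],-0.8]]'
```

```text
clock: 27.5
tool_pos: [0.5058, 0.3502, 0.0884]
orientation: [-180.0, 0.0, -79.0]
force: [1.5, 0.4, -3.5]
opening: 0.019
gripper_force: 30.0
clock: 27.7
tool_pos: [0.5051, 0.3501, 0.0891]
orientation: [-180.0, -0.0, -79.0]
force: [4.0, 0.5, -4.4]
opening: 0.0194
gripper_force: 30.0
clock: 27.9
tool_pos: [0.5037, 0.3498, 0.0903]
orientation: [-180.0, 0.0, -79.0]
force: [5.3, 0.6, -5.8]
opening: 0.0193
gripper_force: 30.0
clock: 28.1
tool_pos: [0.5024, 0.3496, 0.0914]
orientation: [-180.0, 0.0, -79.0]
force: [5.0, 0.9, -6.5]
opening: 0.0194
gripper_force: 30.0
```

```bash
python3 -m crank '[[[-0.0014,-0.0003,0.001],[0,0,0],-0.8],[[0,0,0],[0,0,0],-0.8]]'; python3 -m crank '[[[-0.0015,-0.0003,0.001],[0,0,0],-0.8],[[0,0,0],[0,0,0],-0.8]]'; python3 -m crank '[[[-0.0015,-0.0003,0.0009],[0,0,0],-0.8],[[0,0,0],[0,0,0],-0.8],[[0,0,0],[0,0,0],-0.8]]'
```

```text
clock: 28.3
tool_pos: [0.5011, 0.3493, 0.0923]
orientation: [-180.0, 0.0, -79.0]
force: [5.8, 1.4, -8.2]
opening: 0.0193
gripper_force: 30.0
clock: 28.5
tool_pos: [0.4998, 0.349, 0.0932]
orientation: [-180.0, 0.0, -79.0]
force: [8.0, 1.0, -9.3]
opening: 0.0191
gripper_force: 30.0
clock: 28.8
tool_pos: [0.4985, 0.3488, 0.0941]
orientation: [-179.9, 0.0, -79.0]
force: [8.3, 1.3, -10.6]
opening: 0.019
gripper_force: 30.0
```

```bash
python3 -m crank '[[[0.0015,0.0003,-0.0009],[0,0,0],-0.8],[[0,0,0],[0,0,0],-0.8]]'; python3 -m crank '[[[0.0008,0.0001,-0.0005],[0,0,0],-0.8],[[0,0,0],[0,0,0],-0.8],[[0,0,0],[0,0,0],-0.8]]'
```

```text
clock: 29.0
tool_pos: [0.4996, 0.349, 0.0933]
orientation: [-180.0, 0.0, -79.0]
force: [6.2, 0.8, -7.1]
opening: 0.0189
gripper_force: 30.0
clock: 29.3
tool_pos: [0.5002, 0.3491, 0.093]
orientation: [-180.0, 0.0, -79.0]
force: [4.7, 1.8, -6.7]
opening: 0.019
gripper_force: 30.0
```

```bash
python3 -m crank '[[[0.0008,0.0001,-0.0006],[0,0,0],-0.8],[[0,0,0],[0,0,0],-0.8],[[0,0,0],[0,0,0],-0.8]]'; python3 -m crank '[[[0.0008,0.0001,-0.0006],[0,0,0],-0.8],[[0,0,0],[0,0,0],-0.8],[[0,0,0],[0,0,0],-0.8]]'; python3 -m crank '[[[0.0008,0.0001,-0.0006],[0,0,0],-0.8],[[0,0,0],[0,0,0],-0.8],[[0,0,0],[0,0,0],-0.8]]'
```

```text
clock: 29.6
tool_pos: [0.5009, 0.3492, 0.0925]
orientation: [-180.0, 0.0, -79.0]
force: [3.2, 2.2, -5.3]
opening: 0.0197
gripper_force: 30.0
clock: 29.9
tool_pos: [0.5017, 0.3493, 0.092]
orientation: [-180.0, 0.0, -79.0]
force: [2.2, 2.1, -4.0]
opening: 0.019
gripper_force: 30.0
clock: 30.2
tool_pos: [0.5025, 0.3495, 0.0913]
orientation: [-180.0, 0.0, -79.0]
force: [1.9, 3.0, -3.7]
opening: 0.0192
gripper_force: 30.0
```

```bash
python3 -m crank '[[[0.0008,0.0001,-0.0007],[0,0,0],-0.8],[[0,0,0],[0,0,0],-0.8],[[0,0,0],[0,0,0],-0.8]]'; python3 -m crank '[[[0.0008,0.0001,-0.0007],[0,0,0],-0.8],[[0,0,0],[0,0,0],-0.8],[[0,0,0],[0,0,0],-0.8]]'
```

```text
clock: 30.5
tool_pos: [0.5033, 0.3496, 0.0907]
orientation: [-180.0, 0.0, -79.0]
force: [0.5, 4.4, -2.2]
opening: 0.0191
gripper_force: 30.0
clock: 30.8
tool_pos: [0.5041, 0.3498, 0.09]
orientation: [-180.0, 0.0, -79.0]
force: [0.9, 4.6, -1.4]
opening: 0.0191
gripper_force: 30.0
```

```bash
python3 -m crank '[[[0,0,0],[0,0,0],-0.3],[[0,0,0],[0,0,0],0],[[0,0,0],[0,0,0],0.2],[[0,0,0],[0,0,0],0.2],[[0,0,0.02],[0,0,0],0.2],[[0,0,0.04],[0,0,0],0.2],[[0,0,0.04],[0,0,0],0.2],[[-0.03,-0.03,0.02],[0,0,0],0.2],[[-0.02,-0.045,0],[0,0,0],0.2],[[0,-0.05,0],[0,0,0],0.2],[[0,-0.05,0],[0,0,0],0.2],[[0,-0.05,0],[0,0,0],0.2]]'; python3 -m crank '[[[0,-0.05,0],[0,0,0],0.2],[[0,-0.05,0],[0,0,0],0.2],[[0,-0.05,0],[0,0,0],0.2],[[0,-0.05,0],[0,0,0],0.2],[[0,-0.05,0],[0,0,0],0.2],[[0,-0.05,0],[0,0,0],0.2],[[0,-0.05,0],[0,0,0],0.2],[[0,-0.05,0],[0,0,0],0.2],[[0,-0.05,0],[0,0,0],0.2],[[0,0,0],[0,0,0],0.2],[[0,0,0],[0,0,0],0.2]]'; python3 -c "
from h import *
P=[];C=[]
for n in ('top','side'):
  p,d=imaging.snapshot(n);P.append(p)
  for c,s,m in blobs(p,'green'):
    if s[4]<300: print(n,c,s); C.append(c)
if len(C)==2: print(tri(*C))
a=cv2.resize(P[0][150:250,110:360],(750,300),interpolation=2);b=cv2.resize(P[1][150:384,180:330],(192,300),interpolation=2)
b=cv2.resize(P[1][265:365,225:325],(300,300),interpolation=2)
cv2.imwrite('pics/c8.png',np.vstack([a,np.pad(b,((0,0),(0,450),(0,0)))]))
"
```

```text
clock: 32.0
tool_pos: [0.4533, 0.1225, 0.2102]
orientation: [-180.0, 0.0, -78.9]
force: [1.8, -1.2, 0.7]
opening: 0.0522
gripper_force: 0.0
clock: 33.1
tool_pos: [0.453, -0.3269, 0.2091]
orientation: [179.9, 0.0, -79.2]
force: [-0.3, -0.0, -0.2]
opening: 0.0527
gripper_force: 0.0
top [123.26829268 214.75609756] [114 211  19   8  82]
side [272.83154122 354.47670251] [266 340  14  31 279]
(array([507.7, 338.1, 112. ]), np.float64(0.6))
```

View pics/c8.png

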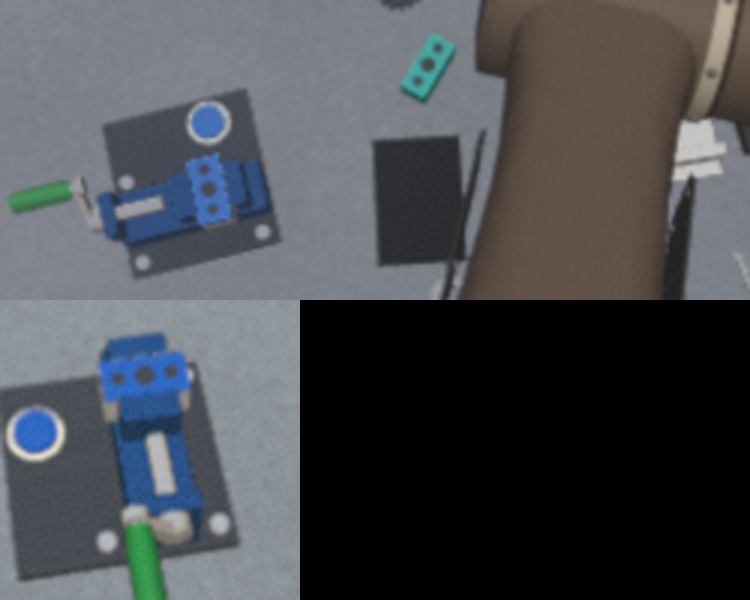

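The final view shows the blue block, bores up, between both jaws at (208,188), and the handle back at the same resting angle of about 318°. The arm is clear of everything, so I'm handing the job in.

```bash
python3 -c "
from plant import close_job
print(close_job())"
```

```text
the job is handed in; nothing more can be done
None
```

The blue block is on the vise bed, coloured side up and between both jaws, and I handed the job in at about 33 s; I cranked until the handle turned stiff, but both times I let go it sprang back about 3–12° to the same angle, so the remaining grip may be lighter than intended.

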